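# Carry a clean sample-cell barrel on a rod and seat it against its stop

## Robot

A 6-joint arm with a two-finger parallel gripper is mounted at the origin on the work surface. World frame = base frame: x ahead of the robot, y to its left, z up, the work surface at z = 0. Lengths are in m, angles in degrees, forces in N, time in s.
With the tool pointing down it reaches from about 0.25 to 0.725 m from the base axis. Payload 9.7 kg.
Tool frame: the origin (TCP) lies midway between the tips of the shut fingers; the grasp point (between the pads) lies robot.pinch_z behind it (robot.pinch_z is the distance from the TCP to the grasp point, in m); z points along the fingers, y is the line along which they close (so a half turn about z gives the same grasp; the last joint's range is limited). The gripper opens to 85 mm and grips with 20 to 120 N. Pads are 22 mm wide; open, the fingers measure 114 mm over their backs; the gripper's body (76 mm by 85 mm) begins 54 mm behind the grasp point. The pads swing forward as they close: fully open they stand 13 mm farther back than shut.
Start: joints at [74.656, 4.979, 10.078, 95.1, 0, 90], TCP at [0.146, 0.53, 0.231] pointing down, gripper open.
Joint ranges: [-179.16, 179.16], [-48.56, 103.87], [-65.8, 70.77], [-126.05, 130.52], [-82.76, 87.17], [-180, 180]. Speed limits (degrees/s): [127.2, 127.2, 147.25, 180, 180, 180].

## Interface

Orientations are given as [roll, pitch, yaw] about the fixed x, y, z axes, in that order (R = Rz(yaw) Ry(pitch) Rx(roll)).
In Python, from rig import robot gives the robot as it stands. The module is installed in compiled form; this text tells all that it offers.
- The arm moves only by the tool apply_moves, never from a script. Its argument "plan" is a list of rows, each a list of 6 numbers: the shift along the tool's x, y, z scaled (see below), then the turn, a rotation vector about the tool's x, y, z scaled (see below). In form: [[x, y, z, ax, ay, az], ...]. A call has 1 to 12 rows; each row shifts and turns the commanded pose from where the row before left it, along the tool's axes as they then stand; what a row does not reach is not made up. The controller multiplies each number of a shift by 0.25 m and each number of a turn by pi rad. A row lasts 1/8 s, in which the tool goes at most 62.5 mm and 10.7 degrees, less where a joint would pass 70% of its speed; a pose out of reach is approached as far as the arm can. A call with a number of a shift or a turn outside -1 to 1 is refused whole. A call with a gripper value outside its range is refused whole. "jaw" is the opening, from -1 (shut) to 1 (fully open), set as the call begins (left out, the last holds). The fingers move at their own pace and stop on an object; the grip force is fixed at half the most. Time passes only in rows, so rows that do not move let the fingers close. It gives the time, the measured TCP pose, the force, the opening and the grip force at its end, in the units of the state.
- robot.sense(): the state, without advancing time (a new reading comes with each control period).
- robot.read_camera(name): name is "scene" or "top"; returns a dict with "color" (384x512x3 uint8, red, green, blue), "mtx" (3x3 intrinsics, pixels), "k1" (the pictures are not rectified: a ray, as slopes to the right and down, at radius r is drawn at 1 + k1 r^2 times it, then the intrinsics apply), "view" (4x4, takes a point from world to camera coordinates). Camera axes: x right, y up, looking along -z (the intrinsics and any distortion apply to the point x, -y, -z); pixel columns grow to the right and rows downward; lengths in m; the calibration is good to about 2 mm. A picture is of the moment at which its call begins. There is no depth.
- robot.job_done(): hands the job in; it is judged then, once.
The state is a dict: "t": time; "qpos": joint angles; "qvel": joint speeds; "joint_efforts": joint torques, N m; "eef_pos": TCP position; "orientation": TCP orientation; "force": force on the tool from outside, world axes, zero at the start; "ft_torque": the same for the moment, N m; "finger_gap": opening from 0.0 (shut) to 1.0 (fully open); "grasp_force": force on a finger pad.
Only numpy, scipy, OpenCV 4.12 (cv2) and the standard library are available. Lean on these libraries where they do the work, as an engineer would, in place of code of your own. Each camera call takes 0.05 s, during which the arm holds its last target. There are 200 camera calls.

## Task

Take the carrying tool by its black grip, thread its rod through the aluminium barrel lying in the short cradle and lift the clean barrel out on the rod, never touching it with the gripper. Lay it in the long V-shaped rest and, with the rod, push it gently but firmly home against the forked stop, which is found by feel and must not be shifted. Then draw the rod out and stand the tool upright on the bench, leaving the barrel against the stop and everything else undisturbed.

Things in the scene. Friction and masses are not known exactly. Their poses are not given: they have to be found in the camera images.
- tool: Carrying tool, 0.24 kg, standing on the bench. Origin: underside of its foot, below the grip; z up, x along the rod to its tip. Steel foot 8 thick, 36 wide, x = -50 to +5. Level steel rod, diameter 10, axis at z = 40, from the grip to its tip at x = 115. Round shoulder on the rod, diameter 30, front face at x = 45: 70 of rod stand ahead of it.
- grip (a point): Point to hold on the tool's black upright grip, at tool x = 0, z = 55. The grip is 20 (x) x 16 (y) x 75 high: take it from above across y, with 30 N or more so that it does not turn in the fingers.
- rod_tip (a point): Centre of the rod's free end (tool x = 115, z = 40).
- barrel: Plain aluminium tube lying on its side: outside diameter 44, length 50, through bore diameter 16, 0.13 to 0.21 kg. Origin: its centre, on the bore axis; x along the bore, at the start pointing away from the robot. Loose in the cradle, bore 65 above the bench; drags with about 1 to 4 N when slid along a V. Fingers must never touch it.
- cradle: Short storage cradle, fixed; origin under its centre on the bench, x along the V, away from the robot. V from x = -20 to +20 holds the barrel's bore axis at z = 65; base 60 wide, 36 high. At its far end two lips (near faces x = 31, up to z = 62, 22 apart, the rod passes between) hold back a barrel pushed from the robot's side, where the V is open.
- rest: Long receiving rest, fixed; origin under its centre on the bench, x along the V, away from the robot. V from x = -26 to +50, its edges 59 high, holds the barrel's bore axis at z = 65; base 60 wide, 36 high, x = -14 to +38; open at the robot's side. A forked stop slides on a bench rail at its far side (see far).
- lay (a point): On the rest (rest x = -16, z = 65): where the barrel's centre is best laid down so that it clears the stop before it is pushed along.
- far (a point): On the rest, far end of the V (rest x = 50, z = 65). Here stands the forked stop: two prongs 23 apart (rod passes between), z = 55 to 75, cross plate 37 behind their near faces. Near faces at rest x = 15 to 51, unmeasured: feel for them. Home = over 2 N on the stop for 0.2 s; it slips at about 10 N. Push the barrel with 6 to 8 N for half a second.
- mortar: White ceramic bowl, 76 across, 42 high; bystander.
- vial: Small glass jar, 26 across, 48 high, standing between the stands; bystander.
- spacer: Flat steel ring, 40 across, 12 high; bystander, not the barrel.
- pen: Marker pen, 130 long, lying; bystander.
- drive: Small black memory stick, 60 long; bystander.
- cards: Small cardboard box, 90 x 60 x 28; bystander.
Things that resemble listed ones, but are neither listed nor needed, are in the scene too. What is shaped like the rest but red is not meant.

How it is judged:
By the outcome, as a careful person would: the job done as asked, in the order asked, and still so for the second after the job is handed in, with the robot touching nothing.
It also fails if it takes over 72 s, if anything falls off the work surface, if the arm or the gripper's body presses on something with over 40 N, if the wrist force passes 120 N, or if a joint passes its speed limit or range.

## Working session

There is one attempt and no reset: what is moved stays moved. The work goes in short steps, Python scripts to look and compute and a tool call to move; the robot and the scene stay as the last step left them, time stands still between calls to the robot, and variables do not carry over. Pictures are saved under pics/ and viewed, at most 10 in all, crops included, and the job is handed in when it is done.

Besides the shell and the picture viewer there is one more tool, called after ">>>" as name(argument=value, ...), one argument or row to a line, values as JSON. apply_moves: Moves the arm, as the interface text tells. Its arguments: {"type":"object","properties":{"plan":{"type":"array","items":{"type":"array","items":{"type":"number"}}},"jaw":{"type":"number"}},"required":["plan"]}

```bash
mkdir -p pics
cat > h.py <<'E'
import numpy as np, cv2
from rig import robot
def cam(n):
    c=robot.read_camera(n); return c
def proj(c,P):
    P=np.atleast_2d(P); V=np.array(c["view"]); q=P@V[:3,:3].T+V[:3,3]
    s=np.c_[q[:,0]/-q[:,2],-q[:,1]/-q[:,2]]; r2=(s**2).sum(1,keepdims=True)
    s=s*(1+c["k1"]*r2); K=np.array(c["mtx"]); return s@K[:2,:2].T+K[:2,2]
def unproj(c,uv,z):
    uv=np.atleast_2d(uv).astype(float); K=np.array(c["mtx"]); d=(uv-K[:2,2])@np.linalg.inv(K[:2,:2]).T
    s=d.copy()
    for _ in range(20): s=d/(1+c["k1"]*(s**2).sum(1,keepdims=True))
    V=np.array(c["view"]); R=V[:3,:3]; o=-R.T@V[:3,3]
    D=np.c_[s[:,0],-s[:,1],-np.ones(len(s))]@R
    return o+D*((z-o[2])/D[:,2])[:,None]
def save(c,n,box=None,f=1.5):
    im=c["color"][:,:,::-1]
    if box: a,b,e,g=box; im=im[b:g,a:e]
    cv2.imwrite("pics/"+n,cv2.resize(im,None,fx=f,fy=f,interpolation=cv2.INTER_CUBIC))
E
python3 - <<'E'
from h import *
import pickle
d={}
for n in("scene","top"):
    c=cam(n); d[n]=c; save(c,n+"0.png"); print(n,c["mtx"],c["k1"],c["view"])
pickle.dump(d,open("c0.pkl","wb"))
print(robot.pinch_z,robot.sense())
E
```

```text
scene [[393.50377318   0.         248.17956284]
 [  0.         393.50377318 186.38868281]
 [  0.           0.           1.        ]] 0.03179672247468359 [[ 0.42313647  0.90605864 -0.00364234 -0.24825507]
 [-0.78615102  0.36913134  0.49569004  0.44486447]
 [ 0.45046875 -0.20688111  0.86849186 -1.41549263]
 [ 0.          0.          0.          1.        ]]
top [[488.54150982   0.         250.55069944]
 [  0.         488.54150982 184.85636273]
 [  0.           0.           1.        ]] -0.11830409687753618 [[-1.34876994e-02 -9.99815548e-01  1.36730005e-02  3.16999232e-04]
 [ 9.89175337e-01 -1.13434419e-02  1.46299277e-01 -5.85894691e-01]
 [-1.46117193e-01  1.54982356e-02  9.89145879e-01 -1.36655082e+00]
 [ 0.00000000e+00  0.00000000e+00  0.00000000e+00  1.00000000e+00]]
0.0187 {'t': 0.1, 'qpos': array([7.46565932e+01, 5.00704408e+00, 1.00398230e+01, 9.50989192e+01,
       6.78441833e-04, 9.00013628e+01]), 'qvel': array([-0.01154519, -0.03571948,  0.09811151, -0.04383994, -0.00607972,
       -0.00819938]), 'joint_efforts': array([-3.54131371e-04, -5.21564090e+01,  4.65650618e+01,  1.60261901e-02,
       -1.10185376e-04, -3.65257051e-06]), 'eef_pos': array([0.14547665, 0.53020736, 0.23067006]), 'orientation': array([-1.79933860e+02, -6.76868181e-04,  1.64655230e+02]), 'force': array([ 0.56595061, -0.41369606, -0.80695453]), 'ft_torque': array([ 0.01602347,  0.0333139 , -0.02833412]), 'grasp_force': 0.0, 'finger_gap': 1.0003010490987154}
```

View pics/scene0.png

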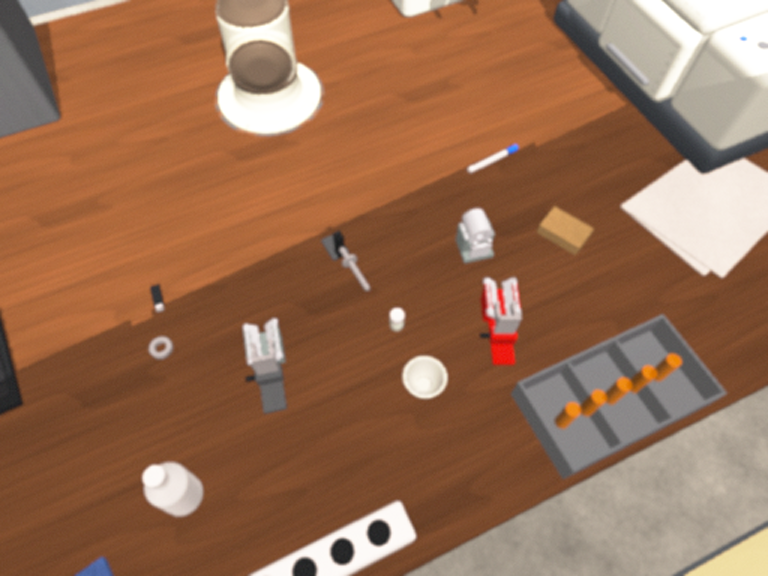

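View pics/top0.png

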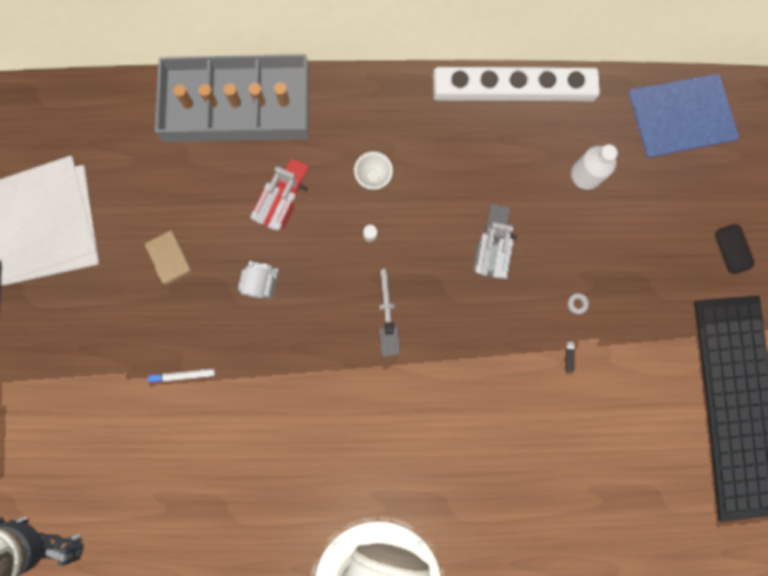

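The top view shows the tool at about (388,315), the barrel in its cradle at (258,280) and the grey rest at (495,248). The red decoy is at (280,195). I'll take closer crops next.

Run:
```python
import pickle,cv2,numpy as np
d=pickle.load(open("c0.pkl","rb"))
def crop(n,x,y,w=66,h=50,f=6):
    im=d[n]["color"][y:y+h,x:x+w,::-1]; im=cv2.resize(im,None,fx=f,fy=f,interpolation=cv2.INTER_CUBIC)
    for i in range(0,w,10):
        cv2.line(im,(i*f,0),(i*f,4),(0,255,0),1); cv2.putText(im,str(x+i),(i*f,14),0,.35,(0,255,0),1)
    for i in range(0,h,10):
        cv2.line(im,(0,i*f),(4,i*f),(0,255,0),1);cv2.putText(im,str(y+i),(5,i*f+4),0,.35,(0,255,0),1)
    return im
a=np.vstack([np.hstack([crop("top",140,162),crop("top",297,135)]),np.hstack([crop("scene",285,130),crop("scene",150,210,h=50)])])
cv2.imwrite("pics/m1.png",a)
b=np.hstack([crop("top",230,175,66,66),crop("scene",205,145,66,66)])
cv2.imwrite("pics/m2.png",b)
```

```text
(no output)
```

View pics/m1.png

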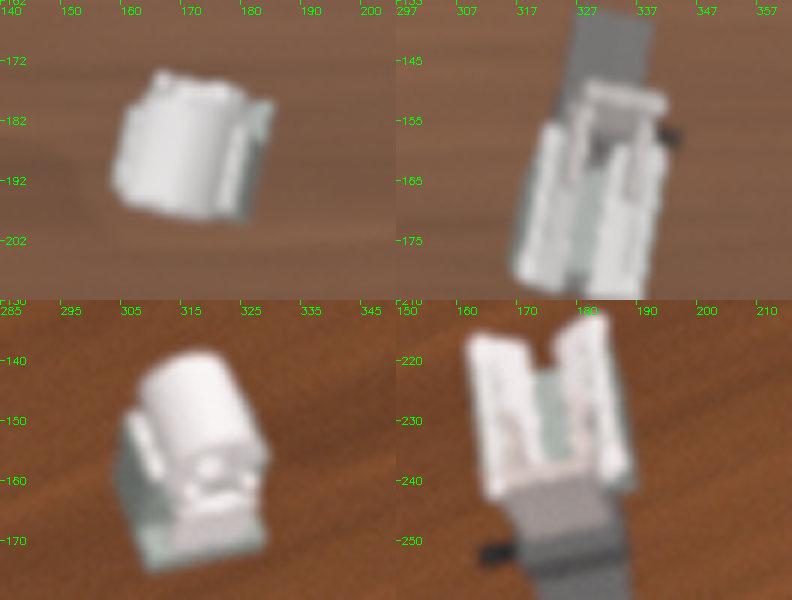

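View pics/m2.png

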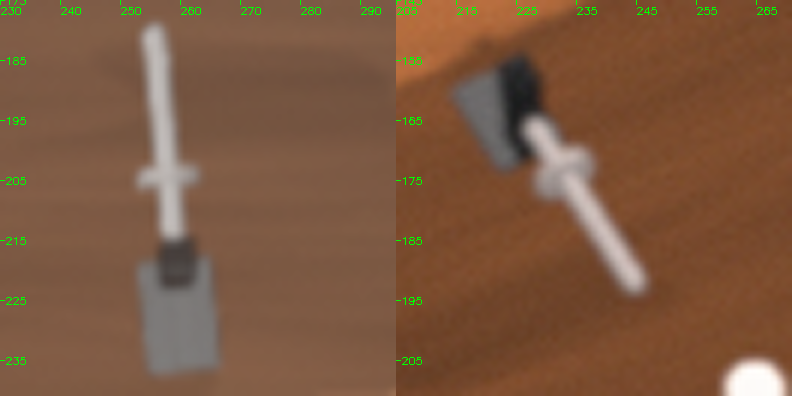

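The crops show the tool's rod tip at top pixel (254,179) with the foot's back edge near (260,237). The barrel body spans about (159–176, 176–198). The rest's V tops run from (317–338, 182) to (322–342, 157). I'll fit the poses by silhouette in both views.

```bash
cat > fit.py <<'E'
from h import *
import pickle
from scipy.optimize import minimize
def box(x0,x1,y0,y1,z0,z1): return np.array([[x,y,z] for x in(x0,x1) for y in(y0,y1) for z in(z0,z1)])/1e3
def cyl(x0,x1,zc,r,yc=0):
    a=np.linspace(0,2*np.pi,25); return np.array([[x,yc+r*np.cos(t),zc+r*np.sin(t)] for x in(x0,x1) for t in a])/1e3
U=8
def soft(c,roi):
    a,b,e,g=roi; im=c["color"][b:g,a:e].astype(float); mx=im.max(2); s=(mx-im.min(2))/mx
    bg=np.median(np.r_[s[0],s[-1],s[:,0],s[:,-1]]); return np.clip((bg-s)/(bg-.12),0,1)
def mask(c,roi,parts,p):
    a,b,e,g=roi; m=np.zeros(((g-b)*U,(e-a)*U),np.uint8); cs,sn=np.cos(p[2]),np.sin(p[2])
    for q in parts:
        w=np.c_[cs*q[:,0]-sn*q[:,1]+p[0],sn*q[:,0]+cs*q[:,1]+p[1],q[:,2]]
        uv=(proj(c,w)-[a,b]+.5)*U-.5
        cv2.fillConvexPoly(m,cv2.convexHull(np.round(uv*16).astype(np.int32)),255,shift=4)
    m=cv2.resize(m,(e-a,g-b),interpolation=cv2.INTER_AREA)/255.
    return cv2.GaussianBlur(m,(0,0),.7)
def fit(d,rois,parts,p0,steps,views=("top","scene")):
    S={n:soft(d[n],rois[n]) for n in views}
    f=lambda p:sum(((mask(d[n],rois[n],parts(p),p)-S[n])**2).mean()*1e3 for n in views)
    best=None
    for k in range(3):
        sim=np.vstack([p0]+[p0+s for s in np.diag(steps)*(1 if k%2==0 else -1)])
        r=minimize(f,p0,method="Nelder-Mead",options=dict(initial_simplex=sim,maxiter=500,xatol=1e-5,fatol=1e-4)); p0=r.x
    return r.x,r.fun
def tool(p): return [box(-50,5,-18,18,0,8),cyl(0,115,40,5),cyl(41,45,40,15),box(-10,10,-8,8,8,83)]
def cradle(p):
    s,w,t=p[3]*1e3,p[4]*1e3,p[5]*1e3
    return [box(-20,20,-w,-w+6,30,59),box(-20,20,w-6,w,30,59),box(-20,31+t,-30,30,0,36),box(31,31+t,11,20,36,62),box(31,31+t,-20,-11,36,62),cyl(-25+s,25+s,65,22)]
def rest(p):
    w,s,t=p[3]*1e3,p[4]*1e3,p[5]*1e3
    return [box(-26,50,-w,-w+12,45,59),box(-26,50,w-12,w,45,59),box(-14,38,-30,30,0,36),box(s,s+37+t,-19,-11.5,55,75),box(s,s+37+t,11.5,19,55,75),box(s+37,s+37+t,-19,19,40,75)]
E
python3 - <<'E'
from fit import *
d=pickle.load(open("c0.pkl","rb"))
def yaw(a,b): return np.arctan2(*(b-a)[[1,0]])
T=d["top"]
g=unproj(T,[[253.8,179.5],[260,236]],[.04])
print("tool pts",g)
R=dict(top=(243,172,280,245),scene=(208,148,256,202))
a=yaw(g[1],g[0]); p0=np.array([*(g[0,:2]-.115*np.array([np.cos(a),np.sin(a)])),a])
for v in(("top","scene"),("top",),("scene",)):
    r,f=fit(d,R,tool,p0,[.004,.004,.03],v); print("tool",v,r[:2].round(4),np.degrees(r[2]).round(2),f)
g=unproj(T,[[171,187]],[.065])[0]
R=dict(top=(148,165,198,208),scene=(295,130,340,182))
for v in(("top","scene"),("top",),("scene",)):
    r,f=fit(d,R,cradle,np.array([g[0],g[1],-.2,0,.03,.005]),[.004,.004,.05,.003,-.003,.003],v); print("cradle",v,r.round(4),np.degrees(r[2]).round(2),f)
g=unproj(T,[[317,180.5],[338,185],[322,155.5],[341.5,157.5]],[.059]); print("rest pts",g)
n=(g[0]+g[1])/2;fa=(g[2]+g[3])/2;a=yaw(n,fa); o=n+(fa-n)*26/76; print("rest",o,np.degrees(a),np.linalg.norm(fa-n))
gs=unproj(d["scene"],[[161.5,215.5],[184.5,212],[165.5,243],[190,241]],[.059]); print(gs)
E
```

```text
tool pts [[ 0.60188525 -0.01666984  0.04      ]
 [ 0.43855322 -0.03200867  0.04      ]]
tool ('top', 'scene') [ 0.4894 -0.0291] 4.9 21.945674749366553
tool ('top',) [ 0.4883 -0.0299] 4.65 7.635136833446917
tool ('scene',) [ 0.4909 -0.0282] 5.01 10.962572695413176
cradle ('top', 'scene') [ 0.5785  0.2255 -0.2612 -0.0035  0.031   0.0102] -14.97 8.413227354666441
cradle ('top',) [ 0.5775  0.224  -0.2394 -0.003   0.0322  0.0104] -13.71 2.4517282142692984
cradle ('scene',) [ 0.5793  0.2263 -0.25   -0.0039  0.0309  0.0096] -14.33 3.360230239068464
rest pts [[ 0.59394597 -0.19749949  0.059     ]
 [ 0.58020733 -0.25776601  0.059     ]
 [ 0.66696605 -0.21458912  0.059     ]
 [ 0.66058739 -0.27131626  0.059     ]]
rest [ 0.61331615 -0.23287378  0.059     ] -11.295511307402206 0.07821509531203642
[[ 0.58299873 -0.25270966  0.059     ]
 [ 0.59929715 -0.19374979  0.059     ]
 [ 0.66153248 -0.26860214  0.059     ]
 [ 0.68313429 -0.20989861  0.059     ]]
```

The two views agree to about 2 mm and the sizes check out, so I'll start moving.

```bash
cat > go.py <<'E'
from h import *
from scipy.spatial.transform import Rotation as Ro
import sys
# usage: go.py x y z yaw : remaining shift (tool units) and turn units; TCP pointing down
s=robot.sense(); p=np.array(s["eef_pos"]); R=Ro.from_euler("xyz",s["orientation"],degrees=True)
print("t %.2f"%s["t"],"pos",p.round(4),"rpy",np.round(s["orientation"],2),"q",np.round(s["qpos"],1),"F",np.round(s["force"],2),"M",np.round(s["ft_torque"],2),"gap %.3f gf %.1f"%(s["finger_gap"],s["grasp_force"]))
if len(sys.argv)>1:
    x,y,z,w=map(float,sys.argv[1:5]); G=Ro.from_euler("xyz",[180,0,w],degrees=True)
    print("shift",(R.inv().apply(np.array([x,y,z])-p)/.25).round(4),"turn",((R.inv()*G).as_rotvec()/np.pi).round(4))
    print("shift if turned first",(G.inv().apply(np.array([x,y,z])-p)/.25).round(4))
E
python3 go.py .489 -.029 .15 -175.15
```

```text
t 0.10 pos [0.1455 0.5302 0.2307] rpy [-179.93   -0.    164.66] q [74.7  5.  10.  95.1  0.  90. ] F [ 0.57 -0.41 -0.81] M [ 0.02  0.03 -0.03] gap 1.000 gf 0.0
shift [-1.917  -1.7931  0.3247] turn [-4.000e-04 -1.000e-04 -1.122e-01]
shift if turned first [-1.1801 -2.345   0.3227]
```

>>> apply_moves(
  plan=[
    [-0.1,-0.09,0,0,0,0],
    [-0.16,-0.15,0,0,0,0],
    [-0.16,-0.15,0,0,0,0],
    [-0.16,-0.15,0,0,0,0],
    [-0.16,-0.15,0,0,0,0],
    [-0.16,-0.15,0.02,0,0,0],
    [-0.16,-0.15,0.02,0,0,0],
    [-0.16,-0.15,0.02,0,0,0],
    [-0.16,-0.15,0.02,0,0,0],
    [-0.16,-0.15,0.02,0,0,0],
    [-0.16,-0.15,0.02,0,0,0],
    [-0.16,-0.15,0.02,0,0,0],
  ],
  jaw=1,
)

```text
t: 1.6
eef_pos: [0.4794, -0.014, 0.1959]
orientation: [180.0, -0.0, 164.6]
force: [0.3, 1.3, -0.0]
finger_gap: 1.0
grasp_force: 0.0
```

```bash
python3 go.py .489 -.029 .15 -175.15
```

```text
t 1.60 pos [ 0.4794 -0.014   0.1959] rpy [179.99  -0.   164.64] q [-1.7 -5.2 -4.  91.2  0.  13.7] F [ 0.26  1.28 -0.04] M [ 0.04 -0.05 -0.04] gap 1.000 gf 0.0
shift [-0.0529 -0.0478  0.1838] turn [ 0.     -0.     -0.1123]
shift if turned first [-0.0331 -0.0631  0.1838]
```

>>> apply_moves(
  plan=[
    [-0.026,-0.024,0.05,0,0,-0.03],
    [-0.026,-0.024,0.05,0,0,-0.04],
    [0,0,0.05,0,0,-0.042],
    [0,0,0.03,0,0,0],
    [0,0,0,0,0,0],
  ],
)

```text
t: 2.22
eef_pos: [0.4886, -0.0266, 0.1508]
orientation: [180.0, -0.1, -175.3]
force: [0.5, 0.3, 0.6]
finger_gap: 0.998
grasp_force: 0.0
```

```bash
python3 go.py .489 -.029 .0363 -175.15
```

```text
t 2.23 pos [ 0.4886 -0.0266  0.1508] rpy [ 1.7999e+02 -6.0000e-02 -1.7534e+02] q [-3.1 -4.1 -8.  86.2  0.  -7.8] F [0.53 0.3  0.58] M [-0.07 -0.03  0.04] gap 0.998 gf 0.0
shift [-0.0014 -0.0099  0.458 ] turn [ 0.     -0.0003 -0.001 ]
shift if turned first [-0.0009 -0.0099  0.458 ]
```

>>> apply_moves(
  plan=[
    [0,-0.01,0.1,0,0,-0.001],
    [0,0,0.15,0,0,0],
    [0,0,0.13,0,0,0],
    [0,0,0.078,0,0,0],
    [0,0,0,0,0,0],
  ],
)

```text
t: 2.85
eef_pos: [0.4883, -0.029, 0.036]
orientation: [180.0, -0.1, -175.1]
force: [-0.1, -0.6, 0.1]
finger_gap: 0.998
grasp_force: 0.0
```

>>> apply_moves(
  plan=[
    [0,0,0,0,0,0],
    [0,0,0,0,0,0],
    [0,0,0,0,0,0],
    [0,0,0,0,0,0],
    [0,0,0,0,0,0],
    [0,0,0,0,0,0],
  ],
  jaw=-1,
)

```text
t: 3.6
eef_pos: [0.4893, -0.0291, 0.0371]
orientation: [180.0, 0.0, -175.0]
force: [0.2, 0.5, 3.8]
finger_gap: 0.182
grasp_force: 60.7
```

```bash
python3 go.py .489 -.029 .0363 -175.15
```

```text
t 3.60 pos [ 0.4893 -0.0291  0.0371] rpy [ 1.80e+02  3.00e-02 -1.75e+02] q [ -3.4  -2.4 -19.   73.4   0.   -8.4] F [0.19 0.47 3.79] M [ 0.17  0.06 -0.  ] gap 0.182 gf 60.7
shift [0.0013 0.0006 0.0033] turn [0.     0.0002 0.0008]
shift if turned first [0.0013 0.0006 0.0033]
```

Grip holds at 60 N. I'll lift and go to the approach pose behind the barrel.

>>> apply_moves(
  plan=[
    [0,0,-0.05,0,0,0],
    [0,0,-0.11,0,0,0],
    [0,0,-0.12,0,0,0],
    [0,0,-0.1,0,0,0],
    [0,0,0,0,0,0],
  ],
)

```text
t: 4.22
eef_pos: [0.49, -0.0293, 0.1337]
orientation: [-180.0, 0.2, -175.0]
force: [-0.0, -0.5, -3.0]
finger_gap: 0.176
grasp_force: 60.0
```

```bash
python3 go.py .409 .2688 .132 165.6
```

```text
t 4.22 pos [ 0.49   -0.0293  0.1337] rpy [-179.97    0.18 -175.01] q [-3.4 -4.1 -9.9 84.1 -0.  -8.4] F [-0.03 -0.45 -3.  ] M [ 0.03 -0.03  0.01] gap 0.176 gf 60.0
shift [0.2191 1.216  0.0056] turn [-0.      0.001   0.1077]
shift if turned first [0.6104 1.0743 0.0069]
```

>>> apply_moves(
  plan=[
    [0.015,0.08,0,0,0,0],
    [0.029,0.16,0,0,0,0],
    [0.029,0.16,0,0,0,0],
    [0.029,0.16,0,0,0,0],
    [0.029,0.16,0,0,0,0],
    [0.029,0.16,0,0,0,0],
    [0.029,0.16,0,0,0,0],
    [0.02,0.12,0,0,0,0],
    [0.01,0.056,0,0,0,0.03],
    [0,0,0,0,0,0.04],
    [0,0,0,0,0,0.0377],
    [0,0,0,0,0,0],
  ],
)

```text
t: 5.72
eef_pos: [0.4076, 0.2686, 0.1305]
orientation: [-179.9, -0.1, 165.7]
force: [0.3, 0.1, -3.1]
finger_gap: 0.175
grasp_force: 59.8
```

```bash
python3 go.py .409 .2688 .0621 165.6
```

```text
t 5.72 pos [0.4076 0.2686 0.1305] rpy [-1.7992e+02 -7.0000e-02  1.6566e+02] q [ 33.4  -4.2 -10.3  84.   -0.   47.7] F [ 0.31  0.13 -3.1 ] M [ 0.07 -0.03 -0.04] gap 0.175 gf 59.8
shift [-0.0056  0.0024  0.2736] turn [-0.0005 -0.0004  0.0003]
shift if turned first [-0.0053  0.002   0.2736]
```

>>> apply_moves(
  plan=[
    [0,0.002,0.08,0,0,0],
    [0,0,0.12,0,0,0],
    [0,0,0.073,0,0,0],
    [0,0,0,0,0,0],
    [0,0,0,0,0,0],
  ],
)

```text
t: 6.35
eef_pos: [0.4086, 0.2696, 0.0644]
orientation: [180.0, 0.0, 165.6]
force: [-0.2, -0.2, -1.8]
finger_gap: 0.182
grasp_force: 59.7
```

```bash
python3 go.py .409 .2688 .0621 165.6
python3 - <<'E'
from fit import *
d={n:cam(n) for n in("top","scene")}; pickle.dump(d,open("c1.pkl","wb"))
s=robot.sense(); p=s["eef_pos"]; a=np.radians(s["orientation"][2]-180)
u=np.array([np.cos(a),np.sin(a)])
R0=np.r_[p[:2],0]+0
P=np.array([np.r_[p[:2]+u*x,.065] for x in(30,115)/np.array(1e3)])
u2=np.array([np.cos(np.radians(-14.4)),np.sin(np.radians(-14.4))])
B=np.array([np.r_[np.array([.5785,.2253])+u2*x,.065] for x in(-.0285,.0215)])
ims=[]
for n,(x,y,w,h) in dict(top=(140,165,70,75),scene=(270,100,70,75)).items():
    c=d[n]; f=5; im=cv2.resize(c["color"][y:y+h,x:x+w,::-1],None,fx=f,fy=f,interpolation=cv2.INTER_CUBIC)
    for q,col in((P,(0,0,255)),(B,(0,255,0))):
        for uv in proj(c,q): cv2.circle(im,tuple(int(v) for v in (uv-[x,y]+.5)*f),3,col,1)
    ims.append(im); print(n,proj(c,P),proj(c,B))
cv2.imwrite("pics/m3.png",np.hstack(ims))
E
```

```text
t 6.35 pos [0.4086 0.2696 0.0644] rpy [1.7996e+02 4.0000e-02 1.6564e+02] q [ 33.4  -3.3 -16.7  76.5  -0.   47.8] F [-0.23 -0.17 -1.78] M [-0.01 -0.06  0.05] gap 0.182 gf 59.7
shift [-0.0024 -0.0028  0.0093] turn [0.0002 0.0002 0.0002]
shift if turned first [-0.0024 -0.0027  0.0093]
top [[155.36977956 237.00043122]
 [163.12524923 207.71092652]] [[166.34664795 196.88828479]
 [170.88904526 179.95394632]]
scene [[304.72925531 111.92848245]
 [311.97847987 133.65873969]] [[314.53202597 142.26716176]
 [319.15651859 156.13715803]]
```

View pics/m3.png

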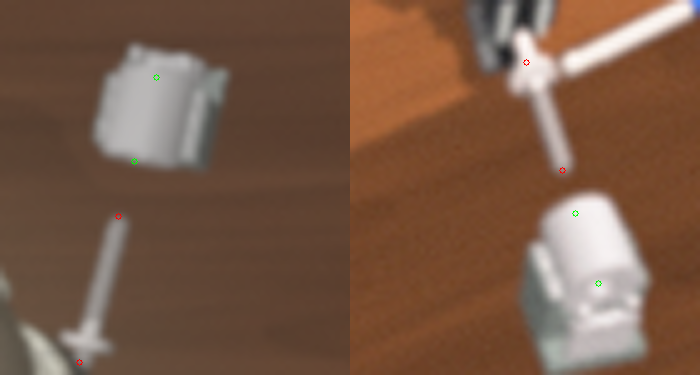

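The picture shows the rod tip at top-crop pixel (122,220), about 1 px right of my prediction, with the barrel's near face at (135,160). I'll fit the rod and the barrel in each view to get their relative offset.

```bash
cat > rodfit.py <<'E'
from fit import *
def avg(n=6):
    L=[]
    for _ in range(n): robot.read_camera("top"); s=robot.sense(); L.append(np.r_[s["eef_pos"],s["orientation"],s["force"]])
    L=np.array(L); L[:,3]%=360; return L.mean(0),L.std(0)
E
python3 - <<'E'
from rodfit import *
m,sd=avg(8); print(m.round(4),sd.round(4))
d=pickle.load(open("c1.pkl","rb"))
u=np.radians(-14.4); nn=np.array([-np.sin(u),np.cos(u)]); uu=np.array([np.cos(u),np.sin(u)])
rod=lambda p:[cyl(30,115,65,5)]
p0=np.array([.4086,.269,u])
for v,r in(("top",dict(top=(156,203,176,228))),("scene",dict(scene=(297,119,318,138)))):
    x,f=fit(d,r,rod,p0,[.003,.003,.03],(v,)); tip=x[:2]+.115*np.array([np.cos(x[2]),np.sin(x[2])])
    print(v,"rod yaw",np.degrees(x[2]),"tip s,n",tip@uu,tip@nn,"mid n",(tip-.03*np.array([np.cos(x[2]),np.sin(x[2])]))@nn,f)
R=dict(top=(148,165,198,208),scene=(295,137,340,182))
for v in("top","scene"):
    for w in(.030,.031,.032):
      r,f=fit(d,R,lambda p:cradle([*p,w,.010]),np.array([.5785,.2253,u,-.0035]),[.003,.003,.03,.002],(v,)); print(v,w,"barrel s,n,yaw",r[:2]@uu+r[3],r[:2]@nn,np.degrees(r[2]),r[3],f)
E
```

```text
[ 4.085000e-01  2.696000e-01  6.410000e-02  1.799650e+02  3.190000e-02
  1.656172e+02  5.350000e-02  5.720000e-02 -2.421500e+00] [2.000e-04 1.000e-04 3.000e-04 2.130e-02 2.010e-02 4.600e-03 4.514e-01
 3.925e-01 3.761e-01]
top rod yaw -14.792688815617122 tip s,n 0.4446233587771198 0.3614721971540322 mid n 0.361677806927374 15.773735480442323
scene rod yaw -13.596859766614939 tip s,n 0.4436873902077198 0.3648267798258055 mid n 0.3644062703541778 19.435411227791374
top 0.03 barrel s,n,yaw 0.5005620256667661 0.3615645931193277 -14.829207045173883 -0.003209771275597831 3.8804339407595734
top 0.031 barrel s,n,yaw 0.5004874088821654 0.3611467417696964 -14.321403385757739 -0.0034027833397408088 3.326562658994486
top 0.032 barrel s,n,yaw 0.5006321244729252 0.3605991584612727 -13.564960292039096 -0.003186253018820409 3.1581021723942126
scene 0.03 barrel s,n,yaw 0.5011657783791555 0.3634664398586149 -14.780504807501384 -0.003286228446272961 4.311760215530551
scene 0.031 barrel s,n,yaw 0.5011434191844963 0.3632433400259894 -14.76654688998436 -0.0035186909688984898 3.8964563688453278
scene 0.032 barrel s,n,yaw 0.5013514828525749 0.36299191060867997 -14.379941648204106 -0.003353879916114617 4.290712655217265
```

Rod and barrel are coaxial to within about 1 mm. I'll lower 2 mm, shift −0.7 mm sideways, and insert while watching the force.

>>> apply_moves(
  plan=[
    [0,-0.003,0.008,0,0,0],
    [-0.04,0,0,0,0,0],
    [-0.05,0,0,0,0,0],
    [-0.03,0,0,0,0,0],
    [-0.02,0,0,0,0,0],
    [-0.02,0,0,0,0,0],
    [-0.02,0,0,0,0,0],
    [0,0,0,0,0,0],
  ],
)

```text
t: 7.85
eef_pos: [0.4518, 0.2574, 0.0615]
orientation: [-180.0, -0.0, 165.6]
force: [0.7, -0.2, -1.9]
finger_gap: 0.178
grasp_force: 59.9
```

```bash
python3 -c "
from rodfit import *
m,s=avg(4);print(m.round(4))
u=np.radians(-14.4);print('s,n',m[:2]@[np.cos(u),np.sin(u)],m[:2]@[-np.sin(u),np.cos(u)],robot.sense()['ft_torque'])"
```

```text
[ 4.515000e-01  2.575000e-01  6.150000e-02  1.800025e+02 -6.100000e-03
  1.656134e+02  1.357000e-01 -3.283000e-01 -2.410000e+00]
s,n 0.37329458128175785 0.36169094252455597 [ 0.00962658  0.03074205 -0.03606545]
```

The tip is about 13 mm into the bore with no contact force, so I'll continue.

>>> apply_moves(
  plan=[
    [-0.025,0,0,0,0,0],
    [-0.03,0,0,0,0,0],
    [-0.03,0,0,0,0,0],
    [-0.03,0,0,0,0,0],
    [0,0,0,0,0,0],
  ],
)

```text
t: 8.68
eef_pos: [0.48, 0.2501, 0.0614]
orientation: [-180.0, -0.0, 165.6]
force: [-0.4, -1.0, -2.6]
finger_gap: 0.18
grasp_force: 59.9
```

>>> apply_moves(
  plan=[
    [-0.025,0,0,0,0,0],
    [-0.03,0,0,0,0,0],
    [-0.03,0,0,0,0,0],
    [-0.012,0,0,0,0,0],
    [0,0,0,0,0,0],
  ],
)

```text
t: 9.3
eef_pos: [0.5031, 0.2442, 0.0614]
orientation: [-180.0, -0.0, 165.6]
force: [0.8, -0.5, -2.6]
finger_gap: 0.177
grasp_force: 59.8
```

```bash
python3 -c "
from rodfit import *
m,s=avg(4);print(m.round(4))
u=np.radians(-14.4);print('s,n',m[:2]@[np.cos(u),np.sin(u)],m[:2]@[-np.sin(u),np.cos(u)],robot.sense()['ft_torque'])
d={n:cam(n) for n in('top','scene')}; pickle.dump(d,open('c2.pkl','wb'))
f=5
a=d['top']['color'][160:240,140:215,::-1];b=d['scene']['color'][110:190,275:350,::-1]
cv2.imwrite('pics/m4.png',cv2.resize(np.hstack([a,b]),None,fx=f,fy=f,interpolation=cv2.INTER_CUBIC))
"
```

```text
[ 5.028000e-01  2.443000e-01  6.150000e-02  1.800045e+02 -8.700000e-03
  1.656130e+02  9.600000e-02  2.840000e-02 -2.403700e+00]
s,n 0.42627878704416095 0.3616909062642595 [ 0.00835888 -0.01259775 -0.00600728]
```

View pics/m4.png

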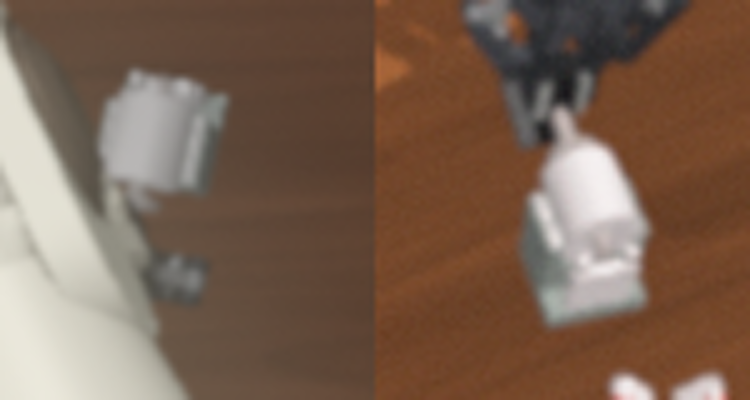

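The shoulder is right behind the barrel and nothing has shifted. I'll lift slowly, tipping the rod slightly upward.

>>> apply_moves(
  plan=[
    [0,0,-0.008,0,0,0],
    [0,0,-0.012,0,0,0],
    [0,0,-0.016,0,0,0],
    [0,0,-0.024,0,-0.004,0],
    [0,0,-0.035,0,-0.004,0],
    [0,0,-0.045,0,-0.004,0],
    [0,0,-0.045,0,-0.004,0],
    [0,0,-0.045,0,-0.004,0],
    [0,0,-0.04,0,0,0],
    [0,0,-0.02,0,0,0],
    [0,0,-0.01,0,0,0],
    [0,0,0,0,0,0],
  ],
)

```text
t: 11.1
eef_pos: [0.5006, 0.2449, 0.1363]
orientation: [-180.0, 3.6, 165.6]
force: [-0.2, 0.8, -4.3]
finger_gap: 0.179
grasp_force: 59.6
```

```bash
python3 - <<'E'
from rodfit import *
m,s=avg(4);print(m.round(4))
d=pickle.load(open("c0.pkl","rb"))
R=dict(top=(305,131,352,192),scene=(150,203,202,245))
R=dict(top=(305,146,350,192),scene=(150,203,202,246))
# rest: restrict to the wings; stop offset s, plate
for v in(("top","scene"),("top",),("scene",)):
    r,f=fit(d,R,lambda p:rest(p)+[box(50,110,-15,15,0,10)],np.array([.614,-.231,-.2,.030,.02,.006]),[.003,.003,.03,.002,.006,.002],v); print(v,r.round(4),np.degrees(r[2]),f)
E
python3 go.py
```

```text
[ 5.005000e-01  2.448000e-01  1.361000e-01  1.800244e+02  3.572000e+00
  1.656077e+02 -1.800000e-03  1.656000e-01 -4.162400e+00]
('top', 'scene') [ 0.6106 -0.2298 -0.2336  0.0316  0.0326  0.0104] -13.386345159566728 57.240758134594316
('top',) [ 0.6096 -0.2314 -0.2139  0.0322  0.0325  0.0097] -12.25786115116488 23.398507846369974
('scene',) [ 0.6125 -0.229  -0.2345  0.0309  0.0214  0.0101] -13.434024188857924 25.69681371374377
t 11.30 pos [0.5004 0.2448 0.1361] rpy [-179.98    3.57  165.61] q [27.3  2.4 -3.3 81.7 -2.4 41.6] F [-0.28  0.5  -3.42] M [0.08 0.21 0.03] gap 0.180 gf 59.6
```

The barrel hangs on the rod; the extra 1.75 N means about 0.18 kg. Next I'll carry it to above the lay point.

```bash
python3 go.py .5274 -.2097 .1361 167.7
```

```text
t 11.30 pos [0.5004 0.2448 0.1361] rpy [-179.98    3.57  165.61] q [27.3  2.4 -3.3 81.7 -2.4 41.6] F [-0.28  0.5  -3.42] M [0.08 0.21 0.03] gap 0.180 gf 59.6
shift [-0.5553 -1.7343  0.0353] turn [-0.0005  0.0198 -0.0116]
shift if turned first [-4.9270e-01 -1.7535e+00 -1.0000e-04]
```

>>> apply_moves(
  plan=[
    [-0.01,-0.03,0.0006,0,0,0],
    [-0.019,-0.06,0.0012,0,0,0],
    [-0.029,-0.09,0.0018,0,0,0],
    [-0.035,-0.11,0.0022,0,0,0],
    [-0.0384,-0.12,0.0024,0,0,0],
    [-0.0384,-0.12,0.0024,0,0,0],
    [-0.0384,-0.12,0.0024,0,0,0],
    [-0.0384,-0.12,0.0024,0,0,0],
    [-0.0384,-0.12,0.0024,0,0,0],
    [-0.0384,-0.12,0.0024,0,0,0],
    [-0.0384,-0.12,0.0024,0,0,0],
    [-0.0384,-0.12,0.0024,0,0,0],
  ],
)

```text
t: 12.8
eef_pos: [0.5194, -0.0847, 0.1367]
orientation: [-180.0, 3.6, 165.6]
force: [-0.0, 0.6, -4.2]
finger_gap: 0.174
grasp_force: 59.6
```

>>> apply_moves(
  plan=[
    [-0.0384,-0.12,0.0024,0,0,0],
    [-0.035,-0.11,0.0022,0,0,0],
    [-0.029,-0.09,0.0018,0,0,0],
    [-0.022,-0.07,0.0014,0,0,-0.003],
    [-0.016,-0.05,0.001,0,0,-0.004],
    [-0.01,-0.03,0.0006,0,0,-0.004],
    [-0.004,-0.014,0.0003,0,0,0],
    [0,0,0,0,0,0],
    [0,0,0,0,0,0],
  ],
)

```text
t: 13.92
eef_pos: [0.5279, -0.209, 0.1366]
orientation: [-179.9, 3.6, 167.6]
force: [-0.5, 0.4, -4.0]
finger_gap: 0.175
grasp_force: 59.5
```

```bash
python3 - <<'E'
from rodfit import *
m,s=avg(4);print(m.round(4))
d={n:cam(n) for n in('top','scene')}; pickle.dump(d,open('c3.pkl','wb'))
f=5
for n in d:print(n,proj(d[n],[[.6133+.0,-.231,.065]]))
a=d['top']['color'][140:230,290:365,::-1];b=d['scene']['color'][180:270,140:215,::-1]
cv2.imwrite('pics/m5.png',cv2.resize(np.hstack([a,b]),None,fx=f,fy=f,interpolation=cv2.INTER_CUBIC))
E
python3 go.py .5274 -.2097 .1361 167.7
```

```text
[ 5.279000e-01 -2.091000e-01  1.366000e-01  1.801230e+02  3.601800e+00
  1.676227e+02  2.260000e-01  1.241000e-01 -4.091900e+00]
top [[328.69022742 173.37531932]]
scene [[172.68565789 220.78152352]]
t 14.22 pos [ 0.5278 -0.2093  0.1366] rpy [-179.88    3.6   167.61] q [-21.9   2.9  -2.7  80.8   0.5  -9.5] F [ 0.51 -0.82 -4.02] M [ 0.04  0.25 -0.  ] gap 0.180 gf 59.5
shift [ 0.0014 -0.002   0.0018] turn [-0.0007  0.02   -0.0005]
shift if turned first [ 0.0013 -0.002   0.0019]
```

View pics/m5.png

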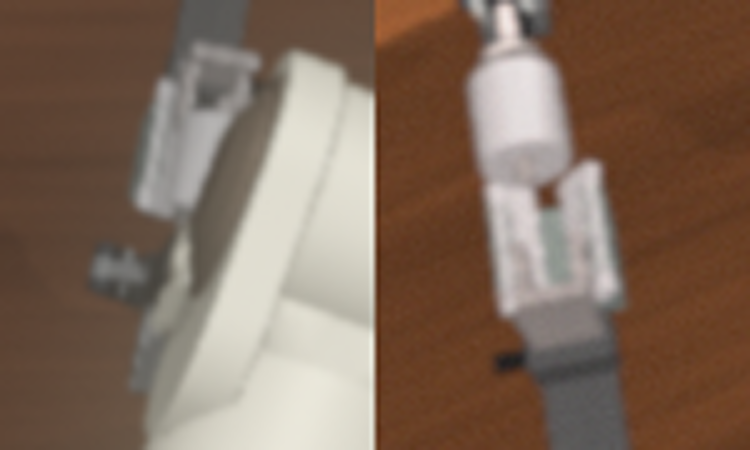

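The barrel on the rod is parallel to the rest and in line with its V (scene crop (520,110) against the rest at (555,240)). I'll level the rod and lower it.

>>> apply_moves(
  plan=[
    [0,-0.0036,0.01,0,0.004,0],
    [0,0,0.02,0,0.004,0],
    [0,0,0.03,0,0.004,0],
    [0,0,0.04,0,0.004,0],
    [0,0,0.04,0,0.004,0],
    [0,0,0.04,0,0,0],
    [0,0,0.03,0,0,0],
    [0,0,0.02,0,0,0],
    [0,0,0.01,0,0,0],
    [0,0,0,0,0,0],
    [0,0,0,0,0,0],
  ],
)

```text
t: 15.6
eef_pos: [0.5288, -0.2108, 0.077]
orientation: [-179.9, 0.0, 167.6]
force: [0.6, 0.9, -3.5]
finger_gap: 0.183
grasp_force: 59.6
```

```bash
python3 -c "
from rodfit import *
m,s=avg(4);print(m.round(4))
u=np.radians(-12.3);print('s,n',m[:2]@[np.cos(u),np.sin(u)],m[:2]@[-np.sin(u),np.cos(u)],robot.sense()['ft_torque'])"
```

```text
[ 5.288000e-01 -2.108000e-01  7.690000e-02  1.801288e+02  2.480000e-02
  1.675876e+02  1.054000e-01  7.300000e-03 -3.773700e+00]
s,n 0.5615223186504706 -0.09327551265924942 [0.00754882 0.13219768 0.01147442]
```

>>> apply_moves(
  plan=[
    [0,0,0.01,0,0,0],
    [0,0,0.012,0,0,0],
    [0,0,0.01,0,0,0],
    [0,0,0.008,0,0,0],
    [0,0,0.006,0,0,0],
    [0,0,0.004,0,0,0],
    [0,0,0,0,0,0],
  ],
)

```text
t: 16.68
eef_pos: [0.5288, -0.2107, 0.0642]
orientation: [-179.9, 0.0, 167.6]
force: [0.9, -0.2, -1.9]
finger_gap: 0.18
grasp_force: 59.8
```

```bash
python3 -c "
from rodfit import *
m,s=avg(4);print(m.round(4))
print(robot.sense()['ft_torque'])"
```

```text
[ 5.287000e-01 -2.108000e-01  6.420000e-02  1.801255e+02  1.680000e-02
  1.675889e+02  1.557000e-01  3.276000e-01 -1.998400e+00]
[ 0.00194338  0.02911663 -0.02032185]
```

>>> apply_moves(
  plan=[
    [0,0,0.004,0,0,0],
    [0,0,0.004,0,0,0],
    [-0.008,0,0,0,0,0],
    [0,0,0,0,0,0],
  ],
)

```text
t: 17.38
eef_pos: [0.5307, -0.2112, 0.0621]
orientation: [-179.9, 0.0, 167.6]
force: [-0.0, 0.3, -2.6]
finger_gap: 0.179
grasp_force: 59.8
```

```bash
cat > f.py <<'E'
from rodfit import *
m,s=avg(4); u=np.radians(m[5]-180); U=np.array([np.cos(u),np.sin(u)]); N=np.array([-U[1],U[0]])
print("t %.2f"%robot.sense()["t"],m[:3].round(4),"yaw",m[5].round(2),"s %.4f n %.4f"%(m[:2]@U,m[:2]@N),"F rod %.2f lat %.2f z %.2f"%(m[6:8]@U,m[6:8]@N,m[8]))
E
python3 f.py
```

```text
t 17.57 [ 0.5306 -0.2112  0.0621] yaw 167.59 s 0.5636 n -0.0922 F rod 0.15 lat 0.21 z -1.88
```

Run:
```python
from fit import *
d=pickle.load(open("c0.pkl","rb")); u=np.radians(-12.3); U=np.array([np.cos(u),np.sin(u)])
o=np.array([.612,-.2305])@U
print("origin s",o)
print("plate",unproj(d["top"],[[335.2,150.4],[335.5,149],[335,152]],.075)[:,:2]@U-o)
print("prong near",unproj(d["top"],[[326.5,165],[328,162]],.075)[:,:2]@U-o)
print("V near/far top",unproj(d["top"],[[327.5,182.7],[332,156.5]],.059)[:,:2]@U-o)
```

```text
origin s 0.6470553955907634
plate [0.06901565 0.07324455 0.06427332]
prong near [0.02191734 0.03137837]
V near/far top [-0.02482208  0.053382  ]
```

>>> apply_moves(
  plan=[
    [-0.002,0,0,0,0,0],
    [-0.002,0,0,0,0,0],
    [-0.002,0,0,0,0,0],
    [-0.002,0,0,0,0,0],
    [-0.002,0,0,0,0,0],
    [-0.002,0,0,0,0,0],
  ],
)

```text
t: 18.32
eef_pos: [0.5335, -0.2118, 0.0621]
orientation: [-179.9, -0.0, 167.6]
force: [0.1, -0.0, -3.0]
finger_gap: 0.175
grasp_force: 59.8
```

```bash
python3 f.py
```

```text
t 18.52 [ 0.5335 -0.2118  0.062 ] yaw 167.59 s 0.5666 n -0.0922 F rod -0.27 lat 0.01 z -2.10
```

>>> apply_moves(
  plan=[
    [-0.003,0,0,0,0,0],
    [-0.003,0,0,0,0,0],
    [-0.003,0,0,0,0,0],
    [-0.003,0,0,0,0,0],
  ],
)

```text
t: 19.02
eef_pos: [0.5362, -0.2124, 0.062]
orientation: [-179.9, -0.0, 167.6]
force: [-2.8, 1.0, -2.2]
finger_gap: 0.175
grasp_force: 60.0
```

```bash
python3 f.py
```

```text
t 19.23 [ 0.5363 -0.2124  0.062 ] yaw 167.59 s 0.5695 n -0.0922 F rod -2.49 lat 0.38 z -1.46
```

>>> apply_moves(
  plan=[
    [-0.002,0,0,0,0,0],
    [-0.002,0,0,0,0,0],
    [-0.002,0,0,0,0,0],
  ],
)

```text
t: 19.6
eef_pos: [0.538, -0.2128, 0.062]
orientation: [-179.9, -0.0, 167.6]
force: [-1.9, 0.5, -1.7]
finger_gap: 0.18
grasp_force: 59.9
```

```bash
python3 f.py
```

```text
t 19.80 [ 0.538  -0.2128  0.062 ] yaw 167.59 s 0.5712 n -0.0922 F rod -1.16 lat 0.56 z -2.60
```

>>> apply_moves(
  plan=[
    [-0.002,0,0,0,0,0],
    [-0.002,0,0,0,0,0],
    [-0.002,0,0,0,0,0],
    [-0.002,0,0,0,0,0],
  ],
)

```text
t: 20.3
eef_pos: [0.5399, -0.2132, 0.0621]
orientation: [-179.9, 0.0, 167.6]
force: [-1.1, 0.0, -2.6]
finger_gap: 0.178
grasp_force: 59.8
```

>>> apply_moves(
  plan=[
    [-0.002,0,0,0,0,0],
    [-0.002,0,0,0,0,0],
  ],
)

```text
t: 20.55
eef_pos: [0.5409, -0.2134, 0.0621]
orientation: [-179.9, -0.0, 167.6]
force: [-1.4, 0.3, -2.2]
finger_gap: 0.18
grasp_force: 59.8
```

>>> apply_moves(
  plan=[
    [-0.002,0,0,0,0,0],
    [-0.002,0,0,0,0,0],
  ],
)

```text
t: 20.8
eef_pos: [0.5411, -0.2135, 0.062]
orientation: [-179.9, -0.1, 167.6]
force: [-7.2, 2.2, 0.3]
finger_gap: 0.182
grasp_force: 60.1
```

The stop has been felt. I'll check how steady the force is while holding.

```bash
python3 f.py
```

```text
t 21.00 [ 0.5411 -0.2135  0.062 ] yaw 167.58 s 0.5744 n -0.0921 F rod -5.98 lat 0.39 z -0.49
```

>>> apply_moves(
  plan=[
    [-0.0006,0,0,0,0,0],
    [0,0,0,0,0,0],
    [0,0,0,0,0,0],
    [0,0,0,0,0,0],
    [0,0,0,0,0,0],
  ],
)

```text
t: 21.62
eef_pos: [0.5411, -0.2135, 0.062]
orientation: [-179.9, -0.1, 167.6]
force: [-6.4, 2.9, -0.6]
finger_gap: 0.182
grasp_force: 60.1
```

```bash
python3 f.py
```

```text
t 21.82 [ 0.5411 -0.2135  0.062 ] yaw 167.58 s 0.5744 n -0.0921 F rod -6.56 lat 0.33 z -0.33
```

Pushed home at about 6.5 N for over 0.8 s. Now I'll draw the rod out gently.

>>> apply_moves(
  plan=[
    [0.003,0,0,0,0,0],
    [0.005,0,0,0,0,0],
    [0.01,0,0,0,0,0],
    [0.012,0,0,0,0,0],
    [0.01,0,0,0,0,0],
    [0,0,0,0,0,0],
  ],
)

```text
t: 22.58
eef_pos: [0.5321, -0.2115, 0.0622]
orientation: [-179.9, 0.0, 167.6]
force: [-0.4, -0.1, -1.8]
finger_gap: 0.18
grasp_force: 59.9
```

```bash
python3 f.py
```

```text
t 22.77 [ 0.5322 -0.2115  0.0621] yaw 167.59 s 0.5652 n -0.0922 F rod 0.32 lat 0.33 z -2.19
```

>>> apply_moves(
  plan=[
    [0.02,0,0,0,0,0],
    [0.035,0,0,0,0,0],
    [0.04,0,0,0,0,0],
    [0.04,0,0,0,0,0],
    [0.04,0,0,0,0,0],
    [0.04,0,0,0,0,0],
    [0.06,0,0,0,0,0],
    [0.08,0,0,0,0,0],
    [0.08,0,0,0,0,0],
    [0.045,0,0,0,0,0],
    [0.02,0,0,0,0,0],
    [0,0,0,0,0,0],
  ],
)

```text
t: 24.28
eef_pos: [0.4102, -0.1847, 0.0623]
orientation: [-179.9, 0.0, 167.6]
force: [0.3, 0.2, -2.4]
finger_gap: 0.181
grasp_force: 59.9
```

>>> apply_moves(
  plan=[
    [0,0,0.02,0,0,0],
    [0,0,0.03,0,0,0],
    [0,0,0.02,0,0,0],
    [0,0,0.01,0,0,0],
    [0,0,0.006,0,0,0],
    [0,0,0.004,0,0,0],
    [0,0,0,0,0,0],
  ],
)

```text
t: 25.15
eef_pos: [0.4102, -0.1847, 0.0397]
orientation: [-179.9, 0.0, 167.6]
force: [0.0, -0.4, -2.1]
finger_gap: 0.179
grasp_force: 59.9
```

```bash
python3 f.py
python3 - <<'E'
from h import *
c=cam('top');print(c['color'].shape)
f=4
a=c['color'][130:250,290:390,::-1]
b=cam('scene')['color'][160:280,125:225,::-1]
cv2.imwrite('pics/m6.png',cv2.resize(np.hstack([a,b]),None,fx=f,fy=f,interpolation=cv2.INTER_CUBIC))
E
```

```text
t 25.35 [ 0.4102 -0.1847  0.0397] yaw 167.59 s 0.4403 n -0.0922 F rod -0.35 lat 0.12 z -2.18
(384, 512, 3)
```

View pics/m6.png

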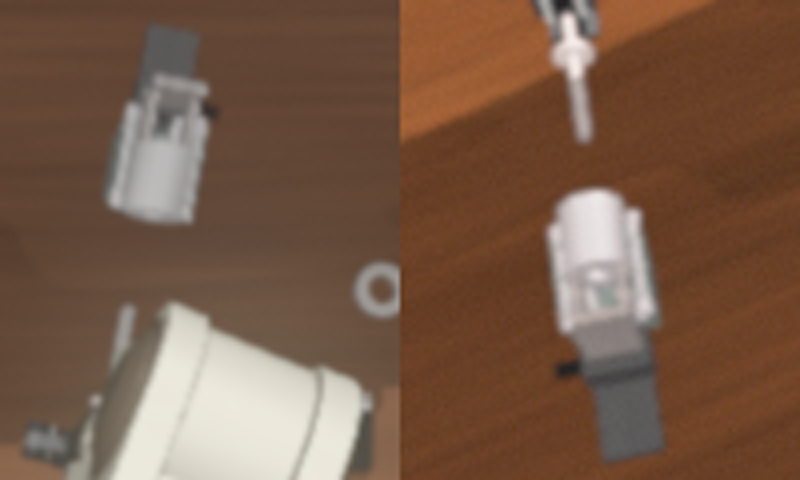

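The barrel lies in the rest with its far face at the fork prongs (top crop (165,140)). The rod is clear, with its tip at (125,310). I'll set the tool down.

>>> apply_moves(
  plan=[
    [0,0,0.004,0,0,0],
    [0,0,0.003,0,0,0],
    [0,0,0.003,0,0,0],
    [0,0,0,0,0,0],
  ],
)

```text
t: 25.95
eef_pos: [0.4101, -0.1847, 0.0371]
orientation: [-179.9, -0.0, 167.6]
force: [1.2, -0.4, -1.4]
finger_gap: 0.176
grasp_force: 60.0
```

```bash
python3 f.py
```

```text
t 26.15 [ 0.4101 -0.1847  0.0371] yaw 167.59 s 0.4402 n -0.0922 F rod -0.35 lat 0.47 z -1.92
```

>>> apply_moves(
  plan=[
    [0,0,0.0016,0,0,0],
    [0,0,0,0,0,0],
  ],
)

```text
t: 26.4
eef_pos: [0.4102, -0.1847, 0.0371]
orientation: [-179.9, 0.0, 167.6]
force: [-1.4, 1.8, 5.1]
finger_gap: 0.179
grasp_force: 60.8
```

>>> apply_moves(
  plan=[
    [0,0,0,0,0,0],
    [0,0,0,0,0,0],
    [0,0,0,0,0,0],
    [0,0,0,0,0,0],
    [0,0,0,0,0,0],
    [0,0,0,0,0,0],
  ],
  jaw=1,
)

```text
t: 27.15
eef_pos: [0.4101, -0.1847, 0.0367]
orientation: [-179.9, -0.0, 167.6]
force: [0.2, 0.4, -1.0]
finger_gap: 1.0
grasp_force: 0.0
```

>>> apply_moves(
  plan=[
    [0,0,-0.04,0,0,0],
    [0,0,-0.1,0,0,0],
    [0,0,-0.15,0,0,0],
    [0,0,-0.15,0,0,0],
    [0,0,-0.15,0,0,0],
    [0.1,0.05,-0.1,0,0,0],
    [0.15,0.15,0,0,0,0],
    [0.1,0.2,0,0,0,0],
    [0,0.2,0,0,0,0],
    [0,0.2,0,0,0,0],
    [0,0.15,0,0,0,0],
    [0,0,0,0,0,0],
  ],
)

```text
t: 28.65
eef_pos: [0.3759, 0.0683, 0.2091]
orientation: [-179.9, 0.0, 167.8]
force: [0.0, -0.8, 0.3]
finger_gap: 0.999
grasp_force: 0.0
```

```bash
python3 go.py
python3 - <<'E'
from h import *
save(cam('top'),'m7.png',(120,90,420,290),2.6)
E
```

```text
t 28.65 pos [0.3759 0.0683 0.2091] rpy [-1.7989e+02  1.0000e-02  1.6781e+02] q [ 10.4 -18.3 -13.5  94.8  -0.1  22.6] F [ 0.01 -0.76  0.29] M [-0.05  0.06  0.03] gap 0.999 gf 0.0
```

View pics/m7.png

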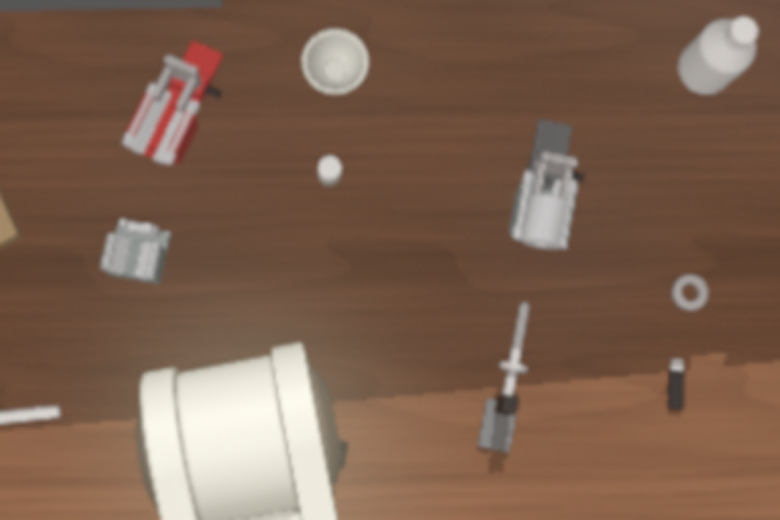

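The barrel lies in the rest at its stop (548,215), the tool stands upright at (505,400), and the bystanders are where they were. I'm handing the job in.

```bash
python3 -c "
from rig import robot
print(robot.job_done())"
```

```text
the job is handed in; nothing more can be done
None
```

The job is handed in, no verdict returned: the barrel is against the forked stop, pushed home at about 6.5 N for over 0.8 s, and the tool stands upright on the bench with the bystanders undisturbed, in about 29 s.

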